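Click out the brim marker and lay it on the marking stand

TASK

Pick the marker up from its low black rest and, holding it, push its end button against the steel face of the bench stop until the button is fully in and the nib is fully out. Then lay the marker gently across both V rests of the wooden marking stand, its middle midway between them and its nib pointing at the wooden crown block, and let go. Leave the spool, the pin jar and the brush where they are.

Things in the scene. Friction and masses are not known exactly. Their poses are not given: they have to be found in the camera images.
- marker: Loose round marking pen, 45-75 g: aluminium barrel, 18 mm diameter, thin black bands. Origin on its axis; own x runs from button to nib. Barrel from x = -60 to +50 mm, then a cone to +62 mm. A round black button, 12 mm across, sticks out at the -x end to x = -74 mm when plunger = 0. Starts lying in the low black rest, axis 45 mm above the bench, middle within 8 mm of the rest's middle.
- plunger (a joint): How far the marker's button is pushed in, m: 0 to 0.002 at the start, 0.010 fully in (hard stop, 4 mm of button still showing). Button and nib are one rod: pushing the button in slides the nib out as far. It moves against 4 N of friction, without a spring, and stays where it is left; pushing on the nib pushes it back.
- button_end (a point): Centre of the button's end face, on the marker's axis; moves with the plunger.
- nib_tip (a point): Tip of the black nib, 4 mm diameter: 1 mm inside the cone's mouth at plunger 0, 9 mm out of it at 0.010.
- rest: Fixed low black plastic rest, base 110 x 50 x 6 mm; origin under its centre on the bench, own x along the marker it holds (button to nib). Two 90-degree V rests, 8 mm thick along x, at x = -38 and +38 mm, mouths 34 mm wide, tops 49 mm high; between them the fingers have 68 mm along x, down to the base.
- stop: Fixed bench stop: wooden block with an upright steel face plate, 100 mm wide (own y) and 100 mm high, block and plate 40 mm deep, on a steel foot that lies behind and beside the face. Origin on the bench below the face's middle; the face is the plane x = 0 and looks along own +x.
- stop_face (a point): Point on the middle of the stop's face, 65 mm above the bench; axes as the stop's.
- stand: Fixed plywood marking stand, base x = -60 to +270, 120 wide, 12 mm thick; origin on the bench below the middle of its two 90-degree wooden V rests (x = -38 and +38 mm, 8 mm thick, mouths 34 mm, tops 84 mm high; their feet, 22 mm high, leave 60 mm between). Own x points to the crown block, a pale wooden dome 170 mm in diameter, axis at x = 195 mm, from 44 to 172 mm high.
- cradle (a point): Where the marker's origin belongs when laid: on the axis of the two V rests, midway between them, 80 mm above the bench; axes as the stand's (x towards the crown block).
- spool: Bystander: thread spool, 44 mm diameter, 50 mm high, loose, standing.
- pinjar: Bystander: pin jar with a steel cap, 50 mm diameter, 60 mm high, loose, standing.
- brush: Bystander: hat brush, loose, lying flat, about 220 mm long.
There are look-alikes about, which are no part of the job. Of the things like the marker, leave any that is blue or orange; of the rest the smaller one is meant.

How it is judged (in metres and radians):
On the way:
1. the held marker's button is pushed fully in (at least 8.5 of 10 mm) with its end on the bench stop's face (value of joint plunger above 0.0085 m and contact force between marker and stop above 0.5 N and contact force between the fingers and marker above 1 N and x of button_end in the frame of stop_face between -0.005 and 0.005 m and angle between the x axis of marker and the x axis of stop, either way round below 0.35 rad), for 0.1 s.
At the end, for the whole second after the job is handed in: The marker lies at rest in both V grooves of the marking stand (axis within 3 mm sideways, 4 mm in height and 0.06 rad of the V axis), its middle within 15 mm of midway between them, nib towards the crown block, button still at least 8.5 of its 10 mm in, and is let go (x of marker in the frame of cradle between -0.015 and 0.015 m and y of marker in the frame of cradle between -0.003 and 0.003 m and z of marker in the frame of cradle between -0.004 and 0.004 m and angle between the x axis of marker and the x axis of cradle, either way round below 0.06 rad and x of nib_tip in the frame of cradle above 0.04 m and value of joint plunger above 0.0085 m and linear speed of marker below 0.01 m/s and contact force between marker and stand above 0.1 N); the robot touches nothing.
It fails at once if the spool is shifted by more than 20 mm (distance of spool from where it was at the start of the episode above 0.02 m).
It fails at once if the pinjar is shifted by more than 20 mm (distance of pinjar from where it was at the start of the episode above 0.02 m).
It fails at once if the brush is shifted by more than 20 mm (distance of brush from where it was at the start of the episode above 0.02 m).
It fails at once if the marker is dropped onto the stand (falls free near it faster than 0.5 m/s) instead of being laid (contact force between the fingers and marker below 0.05 N and distance between marker and cradle below 0.15 m and linear speed of marker above 0.5 m/s).
It also fails if it takes over 45 s, if anything falls off the work surface, if the arm or the gripper's body presses on something with over 40 N, if the wrist force passes 120 N, or if a joint passes its speed limit or range.

ROBOT

A 6-joint arm with a two-finger parallel gripper is mounted at the origin on the work surface. World frame = base frame: x ahead of the robot, y to its left, z up, the work surface at z = 0. Lengths are in m, angles in degrees, forces in N, time in s.
With the tool pointing down it reaches from about 0.3 to 0.75 m from the base axis. Payload 8.5 kg.
Tool frame: the origin (TCP) lies at the very end of the fingers, on their centre line; the grasp point (between the pads) lies 19 mm behind it (env.hold_point_z is the distance from the TCP to the grasp point, in m); z points along the fingers, y is the line along which they close (so a half turn about z gives the same grasp; the last joint's range is limited). The gripper opens to 85 mm and grips with 20 to 120 N. Pads are 22 mm wide; open, the fingers measure 114 mm over their backs; the gripper's body (76 mm by 85 mm) begins 54 mm behind the grasp point. The pads swing forward as they close: fully open they stand 13 mm farther back than shut.
Start: joints at [59.685, 21.807, 74.336, -0, 83.858, -12.336], TCP at [0.17, 0.523, 0.231] pointing down, gripper open.
Joint ranges: [-178.18, 178.18], [-50.72, 133.34], [12.68, 142.11], [-81.47, 261.47], [9.98, 163.14], [-165.26, 165.26]. Speed limits (degrees/s): [136.94, 136.94, 180, 180, 180, 180].

INTERFACE

Orientations are given as a 3x3 rotation matrix whose columns are the frame's x, y, z axes.
In Python, from rig import env, optics gives the robot as it stands.
- The arm moves only by the shell command python3 -m jog 'ROWS' [OPENING] [FORCE]. ROWS is JSON, a list of rows, each an object with "linear": the shift along the tool's x, y, z in units of 40 mm (1.0 is 40 mm), a list of three; "roll": the turn about the tool's z in units of 5 degrees (1.0 is 5 degrees). A call has 1 to 12 rows; each row shifts and turns the commanded pose from where the row before left it, along the tool's axes as they then stand; what a row does not reach is not made up. A row lasts 1/12 s, in which the tool goes at most 41.7 mm and 7.16 degrees, less where a joint would pass 70% of its speed; a pose out of reach is approached as far as the arm can. A call is refused whole if a number of a shift passes 1 or a number of a turn 1, either way. A call with a gripper value outside its range is refused whole. OPENING is the opening, from -1 (shut) to 1 (fully open), set as the call begins (- or left out, the last holds). The fingers move at their own pace and stop on an object; FORCE is the grip in N (left out, the last holds). Time passes only in rows, so rows that do not move let the fingers close. It gives the time, the measured TCP pose, the force, the opening and the grip force at its end, in the units of the state.
- env.observe(): the state, without advancing time (a new reading comes with each control period).
- optics.get_image(name): name is "scene" or "side" or "wrist"; returns the picture (400x640x3 uint8, red, green, blue); there is no depth.
- optics.calibration(name): a dict with "fov_y" (degrees; the focal length in pixels is half the picture's height over the tangent of half this angle, whatever the lens; pixels are square), "cx", "cy" (the principal point, pixels), "D" ([k1, k2, p1, p2, k3] as OpenCV has them; the pictures are not rectified), "T" (4x4, takes a point from camera to world coordinates). Camera axes: x right, y down, z forward; pixel columns grow to the right and rows downward; lengths in m; the calibration is good to about 2 mm. A picture is of the moment at which its call begins: read the wrist's pose just before it. calibration takes no time and is no camera call; for the wrist camera it gives the pose at the moment of the call.
- env.close_job(): hands the job in; it is judged then, once.
The state is a dict: "time_s": time; "q": joint angles; "qvel": joint speeds; "joint_efforts": joint torques, N m; "position": TCP position; "tool_rot": TCP orientation; "ft_force": force on the tool from outside, world axes, zero at the start; "wrist_torque": the same for the moment, N m; "grip_width": finger opening in m; "gripper_force": force on a finger pad.
Only numpy, scipy, OpenCV 4.12 (cv2) and the standard library are available. Lean on these libraries where they do the work, as an engineer would, in place of code of your own. Each camera call takes 0.05 s, during which the arm holds its last target. There are 200 camera calls.

## Working session

There is one attempt and no reset: what is moved stays moved. The work goes in short steps, Python scripts to look and compute and a shell command to move; the robot and the scene stay as the last step left them, time stands still between calls to the robot, and variables do not carry over. Pictures are saved under pics/ and viewed, at most 10 in all, crops included, and the job is handed in when it is done.

```bash
ls; mkdir -p pics; cat > h.py <<'E'
import numpy as np, cv2
from rig import env, optics
def K(c):
    f=200/np.tan(np.radians(c['fov_y'])/2)
    return np.array([[f,0,c['cx']],[0,f,c['cy']],[0,0,1]])
def ray(c,p):
    u=cv2.undistortPoints(np.array(p,float).reshape(-1,1,2),K(c),np.array(c['D']))[0,0]
    T=np.array(c['T']); d=T[:3,:3]@np.array([u[0],u[1],1]); return T[:3,3],d/np.linalg.norm(d)
def atz(c,p,z):
    o,d=ray(c,p); return o+d*(z-o[2])/d[2]
def tri(obs):
    A=np.zeros((3,3));b=np.zeros(3)
    for c,p in obs:
        o,d=ray(c,p);M=np.eye(3)-np.outer(d,d);A+=M;b+=M@o
    x=np.linalg.solve(A,b)
    return x,[np.linalg.norm((np.eye(3)-np.outer(d,d))@(x-o)) for o,d in (ray(c,p) for c,p in obs)]
def proj(c,X):
    T=np.linalg.inv(np.array(c['T']))
    r=cv2.projectPoints(np.array(X,float).reshape(-1,1,3),cv2.Rodrigues(T[:3,:3])[0],T[:3,3],K(c),np.array(c['D']))[0]
    return r.reshape(-1,2)
def snap(n,f):
    c=optics.calibration(n); im=optics.get_image(n)
    cv2.imwrite(f'pics/{f}.png',im[:,:,::-1]); import pickle; pickle.dump(c,open(f'pics/{f}.pkl','wb'))
    return im,c
def load(f):
    import pickle; return pickle.load(open(f'pics/{f}.pkl','rb'))
E
python3 - <<'E'
from h import *
for n in ['scene','side','wrist']:
    im,c=snap(n,n+'0'); print(n,c['fov_y'],np.round(c['D'],3),np.round(c['T'],3).tolist())
s=env.observe(); print(s['time_s'],s['position'],s['tool_rot'],s['grip_width'],env.hold_point_z)
E
```

```text
pics
scene 46.60806776646789 [-0.087  0.     0.     0.     0.   ] [[0.643, 0.592, -0.486, 1.102], [0.766, -0.511, 0.391, -0.551], [-0.017, -0.623, -0.782, 0.981], [0.0, 0.0, 0.0, 1.0]]
side 55.34519764208179 [-0.011  0.     0.     0.     0.   ] [[-0.99, -0.081, 0.113, 0.471], [-0.138, 0.542, -0.829, 0.559], [0.006, -0.837, -0.548, 0.532], [0.0, 0.0, 0.0, 1.0]]
wrist 60.119036300357656 [0.024 0.    0.    0.    0.   ] [[0.308, 0.902, 0.302, 0.093], [0.951, -0.291, -0.099, 0.547], [-0.002, 0.318, -0.948, 0.374], [0.0, 0.0, 0.0, 1.0]]
0.15 [0.16964531 0.52296507 0.23083895] [[-9.51176452e-01  3.08647045e-01 -5.99585911e-04]
 [ 3.08647502e-01  9.51176020e-01 -9.47518557e-04]
 [ 2.77862938e-04 -1.08631803e-03 -9.99999371e-01]] 0.08574908393873051 0.0187
```

View pics/scene0.png

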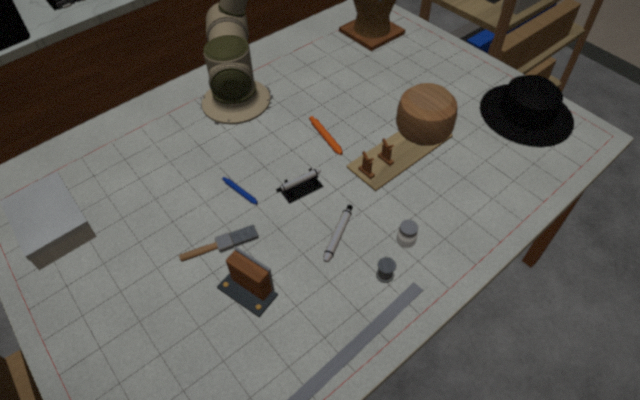

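View pics/side0.png

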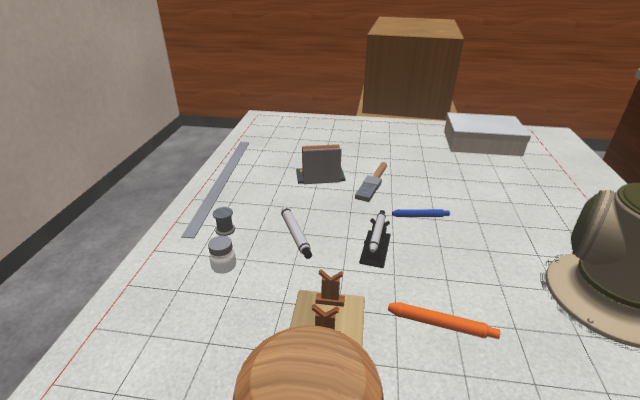

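View pics/wrist0.png

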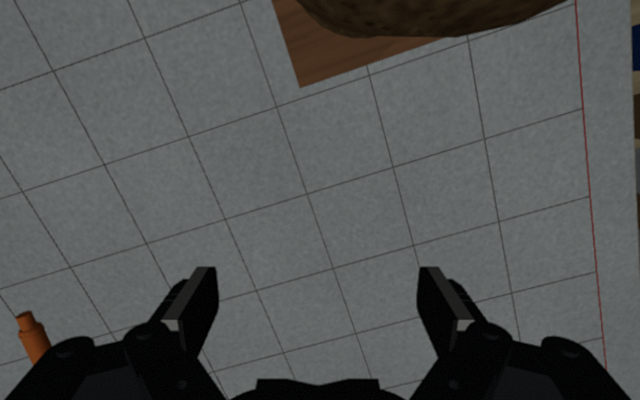

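Scene and side show the marker in its black rest (scene ~(299,180), side ~(378,232)), the stop (scene ~(248,277), face away; side ~(322,165)), and the stand Vs (scene ~(367,163),(386,150); side ~(330,285),(325,312)). The wrist sees only bench. Next, a magnified composite.

```bash
python3 - <<'E'
from h import *
S=cv2.imread('pics/scene0.png');D=cv2.imread('pics/side0.png')
def t(im,x,y,w,h):
    o=cv2.resize(im[y:y+h,x:x+w],None,fx=266/w,fy=300/h,interpolation=cv2.INTER_CUBIC)
    o=np.clip(o.astype(float)*1.5,0,255).astype(np.uint8)
    for i in range(0,w,10):
        cv2.line(o,(int(i*266/w),0),(int(i*266/w),6),(0,0,255),1); 
    for i in range(0,h,10): cv2.line(o,(0,int(i*300/h)),(6,int(i*300/h)),(0,0,255),1)
    return o
r1=np.hstack([t(S,270,155,62,70),t(S,215,240,66,75),t(S,345,130,62,70)])
r2=np.hstack([t(D,350,200,62,70),t(D,290,135,62,70),t(D,290,260,80,90)])
cv2.imwrite('pics/comp.png',np.vstack([r1,r2]))
E
```

```text
(no output)
```

View pics/comp.png

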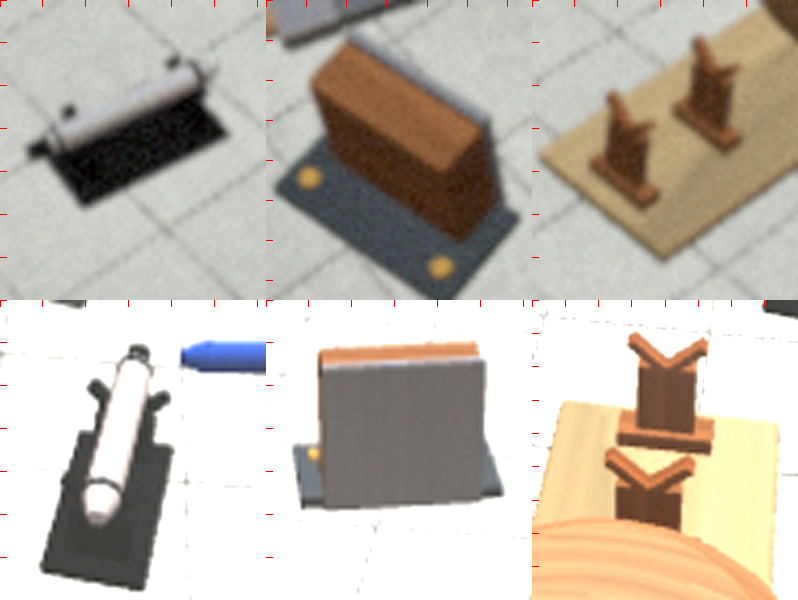

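```bash
python3 - <<'E'
from h import *
S,D=load('scene0'),load('side0'); r=lambda a:np.round(a,4)
b,e1=tri([(S,(279.3,189.5)),(D,(382.6,211.7))]); n,e2=tri([(S,(320.1,171.3)),(D,(372.6,251.3))])
print('btn',r(b),r(e1),'tip',r(n),r(e2),'len',np.linalg.norm(n-b),'ang',np.degrees(np.arctan2(*(n-b)[1::-1])))
for z in (.045,): print(r(atz(S,(279.3,189.5),z)),r(atz(D,(382.6,211.7),z)),r(atz(S,(320.1,171.3),z)),r(atz(D,(372.6,251.3),z)))
print('V side apex',r(atz(D,(330.9,279.5),.067)),r(atz(D,(325.5,316.2),.067)),'tips',r(atz(D,(320.1,272),.084)),r(atz(D,(342.3,273.5),.084)))
print('V scene tips',[r(atz(S,p,.084)) for p in [(363.2,152.1),(373.7,159.1),(383.7,139.3),(393.5,145.9)]])
print('V1 tip tri',[tri([(S,a),(D,d)]) for a,d in [((363.2,152.1),(342.3,273.5)),((373.7,159.1),(320.1,272))]])
print('stop side top',[r(atz(D,p,.1)) for p in [(302.6,150.2),(340.8,148.5)]],'bot',[r(atz(D,p,0.)) for p in [(303.3,182.8),(340.8,180.5)]])
print('stop scene top',[r(atz(S,p,.1)) for p in [(238.3,247.5),(270.6,269.5)]])
print('stop tri',[tri([(S,a),(D,d)]) for a,d in [((238.3,247.5),(340.8,148.5)),((270.6,269.5),(302.6,150.2))]])
for nme,p,z in [('spool',(387,268),.05),('pin',(408,230),.06),('bluepen',(240,190),.01),('brush',(220,243),.01),('other',(339,232),.01)]: print(nme,r(atz(S,p,z)))
print('big marker ends',r(atz(S,(349,208),.01)),r(atz(S,(328,257),.01)),'orange',r(atz(S,(312,120),.01)),r(atz(S,(340,151),.01)))
E
```

```text
btn [ 0.4281 -0.1403  0.0473] [0.0027 0.0027] tip [ 0.4456 -0.0139  0.0401] [0.0016 0.0016] len 0.1277968783947864 ang 82.12542823909752
[ 0.4297 -0.1391  0.045 ] [ 0.4255 -0.1463  0.045 ] [ 0.4508 -0.0165  0.045 ] [ 0.4444 -0.0095  0.045 ]
V side apex [0.5135 0.0985 0.067 ] [0.5129 0.1759 0.067 ] tips [0.5316 0.1008 0.084 ] [0.4949 0.099  0.084 ]
V scene tips [array([0.5007, 0.0936, 0.084 ]), array([0.5376, 0.0968, 0.084 ]), array([0.5019, 0.1703, 0.084 ]), array([0.5374, 0.1723, 0.084 ])]
V1 tip tri [(array([0.49642019, 0.09615983, 0.08016136]), [np.float64(0.00154324791874587), np.float64(0.0015432479187459005)]), (array([0.53364225, 0.09880548, 0.08079325]), [np.float64(0.0018612255332982562), np.float64(0.001861225533298233)])]
stop side top [array([ 0.6343, -0.3132,  0.1   ]), array([ 0.5382, -0.3379,  0.1   ])] bot [array([ 0.635 , -0.3177,  0.    ]), array([ 0.5352, -0.3451,  0.    ])]
stop scene top [array([ 0.5444, -0.3363,  0.1   ]), array([ 0.6376, -0.3144,  0.1   ])]
stop tri [(array([ 0.54056328, -0.33656291,  0.09893611]), [np.float64(0.002821901153661257), np.float64(0.002821901153661175)]), (array([ 0.63561406, -0.31436212,  0.09876293]), [np.float64(0.0012212624935767965), np.float64(0.0012212624935764996)])]
spool [ 0.7822 -0.0954  0.05  ]
pin [0.7446 0.0127 0.06  ]
bluepen [ 0.3354 -0.2064  0.01  ]
brush [ 0.4464 -0.3422  0.01  ]
other [ 0.6153 -0.0935  0.01  ]
big marker ends [ 0.5753 -0.0227  0.01  ] [ 0.6531 -0.1628  0.01  ] orange [0.2464 0.1227 0.01  ] [0.4036 0.0987 0.01  ]
```

Heights check (marker 40–47 mm, V tips 80 mm, stop top 99 mm), spans fit: stop 98 mm, V spacing 77 mm. Moving over the marker for wrist views.

```bash
R='{"linear":[0,0,0],"roll":1}'; python3 -m jog '[{"linear":[0,0,0],"roll":1},{"linear":[0,0,0],"roll":1},{"linear":[0,0,0],"roll":1},{"linear":[0,0,0],"roll":1},{"linear":[0,0,0],"roll":1},{"linear":[0,0,0],"roll":1},{"linear":[0,0,0],"roll":1},{"linear":[0,0,0],"roll":1},{"linear":[0,0,0],"roll":1},{"linear":[0,0,0],"roll":1},{"linear":[0,0,0],"roll":1},{"linear":[0,0,0],"roll":1}]' 1 40
python3 -m jog '[{"linear":[0,0,0],"roll":1},{"linear":[0,0,0],"roll":1},{"linear":[0,0,0],"roll":1},{"linear":[0,0,0],"roll":1},{"linear":[-0.77,0.48,0],"roll":0},{"linear":[-0.77,0.48,0],"roll":0},{"linear":[-0.77,0.48,0],"roll":0},{"linear":[-0.77,0.48,0],"roll":0},{"linear":[-0.77,0.48,0],"roll":0},{"linear":[-0.77,0.48,0],"roll":0},{"linear":[-0.77,0.48,0],"roll":0},{"linear":[-0.77,0.48,0],"roll":0}]'
python3 -m jog '[{"linear":[-0.77,0.48,0],"roll":0},{"linear":[-0.77,0.48,0],"roll":0},{"linear":[-0.77,0.48,0],"roll":0},{"linear":[-0.77,0.48,0],"roll":0},{"linear":[-0.77,0.48,0],"roll":0},{"linear":[-0.77,0.48,0],"roll":0},{"linear":[-0.77,0.48,0],"roll":0},{"linear":[-0.77,0.48,0],"roll":0},{"linear":[-0.77,0.48,0],"roll":0},{"linear":[-0.77,0.48,0],"roll":0},{"linear":[0,0,0],"roll":0},{"linear":[0,0,0],"roll":0}]'
python3 - <<'E'
from h import *
im,c=snap('wrist','w1'); s=env.observe(); print(s['time_s'],s['position'],np.round(s['tool_rot'],4),s['ft_force'])
print(proj(c,[[.4281,-.1403,.045],[.4456,-.0139,.045]]))
E
```

```text
time_s: 1.15
position: [0.1697, 0.523, 0.231]
tool_rot: [[-0.204, 0.979, -0.0], [0.979, 0.204, -0.001], [-0.001, -0.0, -1.0]]
ft_force: [0.1, 0.4, -0.1]
grip_width: 0.085
gripper_force: 0.0
time_s: 2.15
position: [0.2877, 0.2562, 0.2313]
tool_rot: [[0.138, 0.99, -0.0], [0.99, -0.138, -0.0], [-0.0, -0.0, -1.0]]
ft_force: [1.0, 0.5, 0.0]
grip_width: 0.0857
gripper_force: 0.0
time_s: 3.15
position: [0.4352, -0.0752, 0.2308]
tool_rot: [[0.142, 0.99, -0.001], [0.99, -0.142, 0.001], [0.0, -0.001, -1.0]]
ft_force: [-0.6, -0.1, 0.8]
grip_width: 0.0857
gripper_force: 0.0
3.2 [ 0.43478374 -0.07400035  0.23092059] [[ 1.400e-01  9.902e-01 -1.100e-03]
 [ 9.902e-01 -1.400e-01  7.000e-04]
 [ 5.000e-04 -1.200e-03 -1.000e+00]] [0.37175912 0.55453646 0.24493723]
[[318.2548477  232.43596151]
 [317.89189877 104.86100138]]
```

View pics/w1.png

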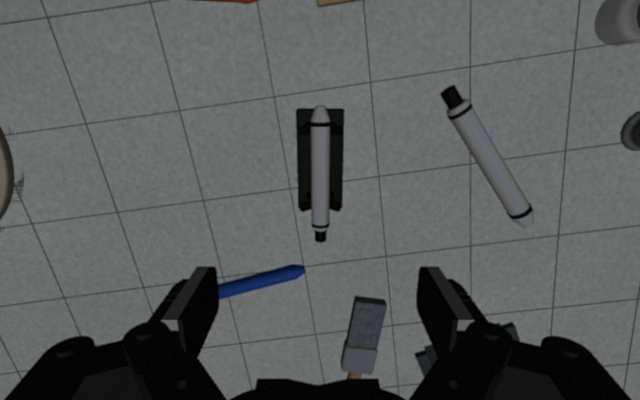

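Wrist view: marker vertical in the image, button end at (321,241), cone tip at (321,106), the larger look-alike at right, brush (363,335).

```bash
python3 - <<'E'
from h import *
W,S,D=load('w1'),load('scene0'),load('side0'); r=lambda a:np.round(a,4)
g=cv2.imread('pics/w1.png').max(2); 
for v in (135,160,180,200,218): 
    x=np.where(g[v,305:337]>80)[0]+305; print(v,x.min(),x.max(),(x.min()+x.max())/2)
print('col',g[100:112,321],g[234:246,321])
for z in(.045,): 
  b,n=atz(W,(321,241.5),z),atz(W,(320.5,105.5),z); print(r(b),r(n),np.linalg.norm(n-b),np.degrees(np.arctan2(*(n-b)[1::-1])),'mid',r(b+(n-b)*73/135))
print(tri([(W,(321,241.5)),(S,(279.3,189.5)),(D,(382.6,211.7))]),tri([(W,(320.5,105.5)),(S,(320.1,171.3)),(D,(372.6,251.3))]))
E
```

```text
135 312 328 320.0
160 313 327 320.0
180 313 327 320.0
200 313 327 320.0
218 305 336 320.5
col [112 113 114 114 108  93  92 105 109 108 108 108] [ 12  11  12  14  12   8   7  26  68 100 109 112]
[ 0.4295 -0.1509  0.045 ] [ 0.4479 -0.0148  0.045 ] 0.13736280881933594 82.30525537833556 mid [ 0.4394 -0.0773  0.045 ]
(array([ 0.42919759, -0.14373352,  0.04894441]), [np.float64(0.004860492149815575), np.float64(0.004322485055467697), np.float64(0.003927672217778718)]) (array([ 0.44651564, -0.01446472,  0.0404412 ]), [np.float64(0.001504167296436581), np.float64(0.001179501549286796), np.float64(0.0023240381831952806)])
```

```bash
python3 -m jog '[{"linear":[-0.07,0.115,0.5],"roll":0},{"linear":[0,0,0.5],"roll":0},{"linear":[0,0,0.5],"roll":0},{"linear":[0,0,0.5],"roll":0},{"linear":[0,0,0.5],"roll":0},{"linear":[0,0,0],"roll":0},{"linear":[0,0,0],"roll":0}]'
python3 - <<'E'
from h import *
im,c=snap('wrist','w2'); s=env.observe(); print(s['position'])
W=load('w1'); r=lambda a:np.round(a,4)
print('pred',proj(c,[[.4295,-.1509,.045],[.4479,-.0148,.045]]))
g=im.max(2)
for v in range(60,260,20):
    x=np.where(g[v,285:360]>95)[0]+285; print(v,x.min() if len(x) else 0,x.max() if len(x) else 0)
E
```

```text
time_s: 3.78
position: [0.4387, -0.0762, 0.1314]
tool_rot: [[0.137, 0.991, -0.001], [0.991, -0.137, 0.001], [0.001, -0.002, -1.0]]
ft_force: [-0.2, -0.3, 1.0]
grip_width: 0.0851
gripper_force: 0.0
[ 0.43935553 -0.07665771  0.13221361]
pred [[317.27280918 296.45091351]
 [316.71624804 113.70888591]]
60 285 359
80 285 359
100 285 359
120 310 359
140 349 359
160 307 359
180 307 359
200 285 359
220 307 359
240 285 359
```

View pics/w2.png

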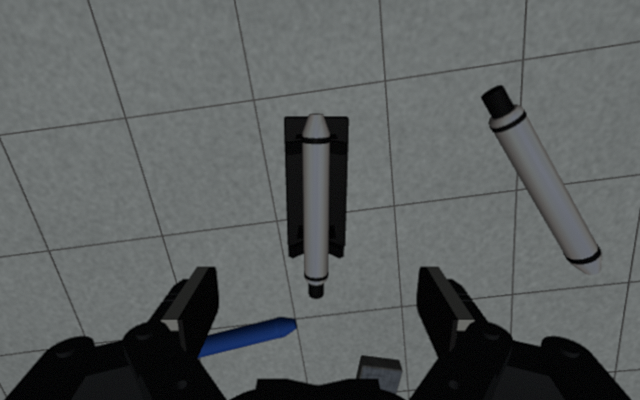

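Button end (316,298), tip (316.5,113) match the 45 mm prediction within 2 px, so position and height are confirmed. Descend and grip.

```bash
python3 -m jog '[{"linear":[0,0,0.5],"roll":0},{"linear":[0,0,0.5],"roll":0},{"linear":[0,0,0.5],"roll":0},{"linear":[0,0,0.5],"roll":0},{"linear":[-0.02,0,0.4],"roll":0},{"linear":[0,0,0.23],"roll":0},{"linear":[0,0,0],"roll":0},{"linear":[0,0,0],"roll":0}]'
python3 -m jog '[{"linear":[0,0,0],"roll":0},{"linear":[0,0,0],"roll":0},{"linear":[0,0,0],"roll":0},{"linear":[0,0,0],"roll":0},{"linear":[0,0,0],"roll":0},{"linear":[0,0,0],"roll":0},{"linear":[0,0,0],"roll":0},{"linear":[0,0,0],"roll":0},{"linear":[0,0,0],"roll":0},{"linear":[0,0,0],"roll":0}]' -1 60
```

```text
time_s: 4.5
position: [0.4398, -0.0781, 0.0271]
tool_rot: [[0.138, 0.99, 0.001], [0.99, -0.138, -0.001], [-0.0, 0.001, -1.0]]
ft_force: [0.3, -0.3, 0.7]
grip_width: 0.0852
gripper_force: 0.0
time_s: 5.33
position: [0.4373, -0.0777, 0.0263]
tool_rot: [[0.138, 0.99, -0.004], [0.99, -0.138, 0.001], [0.0, -0.004, -1.0]]
ft_force: [-8.9, -1.0, 10.7]
grip_width: 0.0157
gripper_force: 58.2
```

```bash
python3 -m jog '[{"linear":[0,0,-0.3],"roll":0},{"linear":[0,0,-0.5],"roll":0},{"linear":[0,0,-0.6],"roll":0},{"linear":[0,0,-0.6],"roll":0},{"linear":[0,0,0],"roll":-0.84},{"linear":[0,0,0],"roll":-0.84},{"linear":[0,0,0],"roll":-0.84},{"linear":[0,0,0],"roll":-0.84},{"linear":[0,0,0],"roll":-0.84},{"linear":[0,0,0],"roll":0}]'
python3 -m jog '[{"linear":[-0.55,0.28,0],"roll":0},{"linear":[-0.55,0.28,0],"roll":0},{"linear":[-0.55,0.28,0],"roll":0},{"linear":[-0.55,0.28,0],"roll":0},{"linear":[-0.55,0.28,0],"roll":0},{"linear":[-0.55,0.27,0],"roll":0},{"linear":[-0.55,0.27,0],"roll":0},{"linear":[-0.55,0.27,0],"roll":0},{"linear":[0,0,0.5],"roll":0},{"linear":[0,0,0.5],"roll":0},{"linear":[0,0,0.5],"roll":0},{"linear":[0,0,0],"roll":0}]'
python3 - <<'E'
from h import *
for n in('scene','side'): snap(n,n+'1')
snap('wrist','w3')
s=env.observe();print(s['position'],np.round(s['ft_force'],2))
a=cv2.imread('pics/w3.png')[150:400,190:450]; b=cv2.imread('pics/side1.png')[110:260,270:430]
cv2.imwrite('pics/c3.png',np.hstack([cv2.resize(a,(400,385)),cv2.resize(b,(400,385))]))
E
```

```text
time_s: 6.17
position: [0.439, -0.078, 0.1061]
tool_rot: [[-0.228, 0.974, -0.0], [0.974, 0.228, 0.0], [0.0, -0.0, -1.0]]
ft_force: [-1.1, 0.2, -0.3]
grip_width: 0.016
gripper_force: 58.7
time_s: 7.17
position: [0.563, -0.2287, 0.0423]
tool_rot: [[-0.223, 0.975, -0.006], [0.975, 0.223, 0.004], [0.005, -0.005, -1.0]]
ft_force: [-1.1, 0.1, -1.2]
grip_width: 0.0161
gripper_force: 58.7
[ 0.56530109 -0.22983891  0.04705556] [ 0.06  0.28 -0.54]
```

View pics/c3.png

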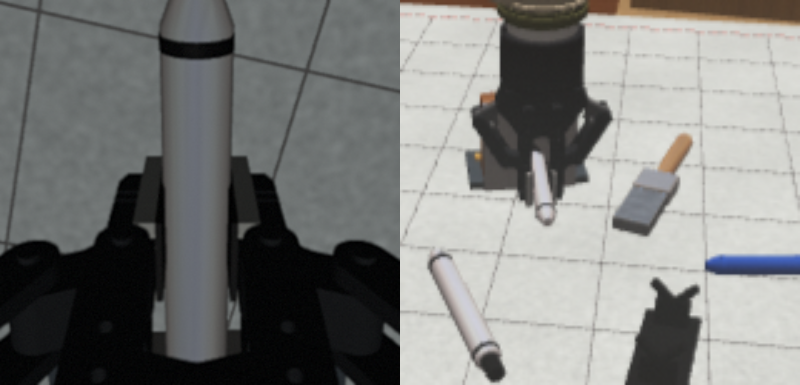

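The marker is held straight in the fingers (axis near column 318), clear of the stop. Approach slowly.

```bash
python3 -m jog '[{"linear":[-0.15,0,0],"roll":0},{"linear":[-0.2,0,0],"roll":0},{"linear":[-0.2,0,0],"roll":0},{"linear":[-0.1,0,0],"roll":0},{"linear":[0,0,0],"roll":0}]'
python3 -m jog '[{"linear":[-0.05,0,0],"roll":0},{"linear":[-0.05,0,0],"roll":0},{"linear":[0,0,0],"roll":0}]'
python3 -m jog '[{"linear":[-0.05,0,0],"roll":0},{"linear":[-0.05,0,0],"roll":0},{"linear":[0,0,0],"roll":0}]'
```

```text
time_s: 7.73
position: [0.571, -0.2564, 0.0464]
tool_rot: [[-0.224, 0.975, 0.001], [0.975, 0.224, -0.001], [-0.001, 0.001, -1.0]]
ft_force: [-1.3, -0.7, -0.5]
grip_width: 0.0165
gripper_force: 58.7
time_s: 7.98
position: [0.5715, -0.2586, 0.046]
tool_rot: [[-0.225, 0.974, -0.001], [0.974, 0.225, 0.001], [0.001, -0.0, -1.0]]
ft_force: [-0.8, 0.5, -0.1]
grip_width: 0.016
gripper_force: 58.7
time_s: 8.23
position: [0.5724, -0.2626, 0.046]
tool_rot: [[-0.225, 0.974, -0.001], [0.974, 0.225, 0.001], [0.001, -0.0, -1.0]]
ft_force: [-0.7, 4.0, 0.1]
grip_width: 0.016
gripper_force: 58.7
```

```bash
python3 -m jog '[{"linear":[-0.05,0,0],"roll":0},{"linear":[-0.05,0,0],"roll":0},{"linear":[0,0,0],"roll":0}]'
python3 -m jog '[{"linear":[-0.04,0,0],"roll":0},{"linear":[-0.03,0,0],"roll":0},{"linear":[0,0,0],"roll":0}]'
```

```text
time_s: 8.48
position: [0.5734, -0.2669, 0.046]
tool_rot: [[-0.225, 0.974, -0.0], [0.974, 0.225, 0.0], [0.0, -0.0, -1.0]]
ft_force: [-1.4, 2.7, -0.6]
grip_width: 0.0159
gripper_force: 58.7
time_s: 8.73
position: [0.5734, -0.2672, 0.0455]
tool_rot: [[-0.226, 0.974, -0.003], [0.974, 0.226, 0.005], [0.005, -0.002, -1.0]]
ft_force: [-2.7, 13.3, 1.2]
grip_width: 0.016
gripper_force: 58.9
```

```bash
python3 -m jog '[{"linear":[-0.03,0,0],"roll":0},{"linear":[0,0,0],"roll":0},{"linear":[0,0,0],"roll":0}]'
python3 -m jog '[{"linear":[-0.02,0,0],"roll":0},{"linear":[0,0,0],"roll":0},{"linear":[0,0,0],"roll":0}]'
```

```text
time_s: 8.98
position: [0.5733, -0.2672, 0.0454]
tool_rot: [[-0.226, 0.974, -0.004], [0.974, 0.226, 0.006], [0.007, -0.002, -1.0]]
ft_force: [-4.3, 16.8, 1.4]
grip_width: 0.016
gripper_force: 58.9
time_s: 9.23
position: [0.5733, -0.2673, 0.0452]
tool_rot: [[-0.226, 0.974, -0.005], [0.974, 0.226, 0.008], [0.009, -0.003, -1.0]]
ft_force: [-4.2, 19.5, 1.8]
grip_width: 0.0161
gripper_force: 59.0
```

Force climbs with no motion: hard stop reached. Retreat, lift, turn to the stand's heading and hover short of it.

```bash
python3 -m jog '[{"linear":[0.3,0,0],"roll":0},{"linear":[0.4,0,0],"roll":0},{"linear":[0.4,0,-0.3],"roll":0},{"linear":[0,0,-0.6],"roll":0},{"linear":[0,0,-0.6],"roll":0},{"linear":[0,0,-0.6],"roll":0.65},{"linear":[0,0,-0.6],"roll":0.65},{"linear":[0,0,0],"roll":0.65},{"linear":[0,0,0],"roll":0.65},{"linear":[0,0,0],"roll":0}]'
python3 -m jog '[{"linear":[0.5,-0.139,0],"roll":0},{"linear":[0.74,-0.139,0],"roll":0},{"linear":[0.74,-0.139,0],"roll":0},{"linear":[0.74,-0.139,0],"roll":0},{"linear":[0.74,-0.139,0],"roll":0},{"linear":[0.74,-0.139,0],"roll":0},{"linear":[0.74,-0.139,0],"roll":0},{"linear":[0.74,-0.139,0],"roll":0},{"linear":[0.74,-0.139,0],"roll":0},{"linear":[0.2,0,0],"roll":0},{"linear":[0,0,0],"roll":0},{"linear":[0,0,0],"roll":0}]'
python3 - <<'E'
from h import *
snap('wrist','w4')
s=env.observe();print(s['time_s'],s['position'],np.round(s['tool_rot'],3))
E
```

```text
time_s: 10.07
position: [0.565, -0.2292, 0.1549]
tool_rot: [[0.002, 1.0, 0.002], [1.0, -0.002, -0.002], [-0.002, 0.002, -1.0]]
ft_force: [0.5, -0.2, -0.9]
grip_width: 0.0161
gripper_force: 58.7
time_s: 11.07
position: [0.515, 0.0358, 0.1542]
tool_rot: [[-0.002, 1.0, 0.001], [1.0, 0.002, -0.001], [-0.001, 0.001, -1.0]]
ft_force: [0.1, 0.6, -0.7]
grip_width: 0.0168
gripper_force: 58.7
11.1167 [0.51503689 0.03529623 0.15413896] [[-0.001  1.     0.001]
 [ 1.     0.001 -0.001]
 [-0.001  0.001 -1.   ]]
```

View pics/w4.png

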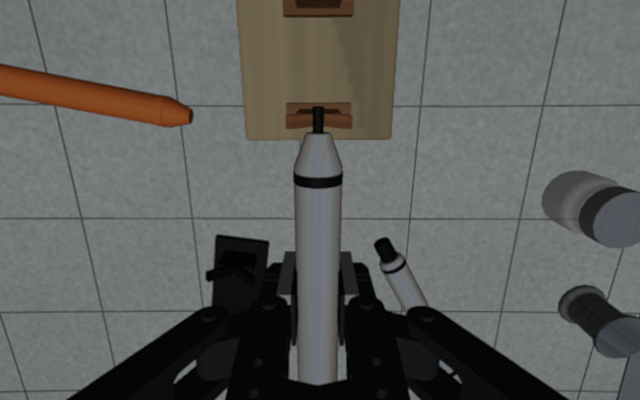

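Nib is well out (tip ~(319,107)); V1 spans about x 287–353 at row ~120, V2 at top (283–354, row ~8), base corners (247,139),(391,138). Measure edges numerically.

```bash
python3 - <<'E'
from h import *
im=cv2.imread('pics/w4.png').astype(int);c=load('w4'); r=lambda a:np.round(a,4)
wood=(im[:,:,2]-im[:,:,0])>14
for v in (25,50,75,130):
    x=np.where(wood[v,225:420])[0]+225; a,b=x.min()-.5,x.max()+.5
    A,B=atz(c,(a,v),.012),atz(c,(b,v),.012); print(v,a,b,r(A),r(B),'mid',r((A+B)/2),'w',r(B[0]-A[0]))
g=im.sum(2)
for v in list(range(0,20,3))+list(range(98,132,3)): print(v,' '.join(f'{im[v,x,2]}' for x in range(278,362,3)))
for v in (150,180,220,250,): 
    x=np.where(g[v,280:360]<0)[0]
    row=cv2.GaussianBlur(g[v:v+1,280:360].astype(np.float32),(5,1),0)[0]; d=np.diff(row)
    print(v,280+d[:40].argmax()+1,320+d[40:].argmin()+1)
E
```

```text
25 237.5 397.5 [0.4568 0.1565 0.012 ] [0.5752 0.1569 0.012 ] mid [0.516  0.1567 0.012 ] w 0.1184
50 239.5 396.5 [0.457  0.1397 0.012 ] [0.5758 0.14   0.012 ] mid [0.5164 0.1399 0.012 ] w 0.1188
75 241.5 394.5 [0.4573 0.122  0.012 ] [0.5757 0.1223 0.012 ] mid [0.5165 0.1222 0.012 ] w 0.1184
130 245.5 390.5 [0.4576 0.0801 0.012 ] [0.5757 0.0804 0.012 ] mid [0.5166 0.0802 0.012 ] w 0.1181
0 112 111 83 84 84 83 39 38 39 38 39 37 37 37 41 41 40 40 39 37 39 54 86 85 84 86 89 91
3 112 112 76 75 76 77 46 38 40 39 39 39 38 39 41 42 39 39 38 38 38 69 77 77 77 80 91 92
6 113 111 77 78 77 78 61 37 39 40 38 39 36 37 41 42 41 38 39 38 38 77 78 79 78 79 90 91
9 111 111 77 78 77 78 79 76 76 77 78 77 77 77 78 79 78 78 78 79 77 80 79 80 81 83 91 92
12 112 112 79 78 79 80 79 79 80 79 80 80 79 81 79 81 80 80 79 80 80 80 80 80 80 84 91 92
15 112 112 53 45 45 45 45 46 44 46 45 45 45 45 46 41 43 41 43 42 43 43 43 41 42 75 90 92
18 112 113 108 104 101 101 99 99 101 102 105 106 104 104 103 102 103 102 96 93 94 91 91 90 90 91 91 92
98 109 110 113 110 107 104 102 103 103 105 108 110 109 108 106 105 106 105 104
[... 411 characters left out ...]
9 93
113 107 109 112 87 84 82 59 49 48 42 40 43 6 18 7 23 49 43 44 54 57 69 83 84 90 99 98 92
116 106 108 109 84 81 80 82 86 85 85 85 80 5 17 10 39 90 89 90 88 89 88 85 82 80 98 97 93
119 107 109 108 85 86 84 83 83 82 83 81 78 2 15 8 38 86 85 85 87 87 87 88 84 83 98 98 93
122 107 108 108 80 80 78 76 75 74 74 73 71 2 17 8 32 77 76 78 78 80 81 81 78 76 98 98 92
125 107 109 108 74 75 72 74 74 72 73 74 69 4 19 6 47 77 76 77 77 77 76 77 73 72 98 95 92
128 108 109 109 86 80 80 85 90 99 103 106 105 0 17 10 63 108 105 103 100 96 89 86 79 83 98 97 93
131 106 109 112 110 108 106 103 102 104 106 100 82 3 12 9 48 92 105 105 103 104 105 103 100 100 99 99 99
150 303 334
180 307 333
220 298 338
250 298 338
```

```bash
python3 - <<'E'
from h import *
c=load('w4'); r=lambda a:np.round(a,4); im=cv2.imread('pics/w4.png').astype(np.float32).sum(2)
def edge(v,a,b,sgn):
    d=np.gradient(cv2.GaussianBlur(im[v-2:v+3].mean(0)[None],(5,1),0)[0])*sgn; s=d[a:b].clip(0); i=a+s.argmax(); w=d[i-3:i+4].clip(0); return (w*np.arange(i-3,i+4)).sum()/w.sum()
for v in (195,210,225,240): 
    a,b=edge(v,285,308,1),edge(v,328,352,-1); print(v,a,b,r(atz(c,((a+b)/2,v),.173)))
for v in (121,12): 
    a,b=edge(v,274,296,-1),edge(v,345,362,1); A,B=atz(c,(a,v),.08),atz(c,(b,v),.08); print('V',v,a,b,r(A),r(B),'mid',r((A+B)/2))
print('south',r(atz(c,(247,139.5),.012)),r(atz(c,(391,138.5),.012)),'nib tip',r(atz(c,(319,106),.173)),'V1 top rows',r(atz(c,(320,115),.084)),r(atz(c,(320,126),.084)))
E
```

```text
195 298.06952684059837 337.3554704986743 [0.5159 0.0763 0.173 ]
210 298.7548421223726 337.1133776421469 [0.516  0.0703 0.173 ]
225 298.8380160342779 336.741958508637 [0.5159 0.0641 0.173 ]
240 298.97529682320373 336.2678717839733 [0.5159 0.0577 0.173 ]
V 121 285.0428543174516 351.75288302716905 [0.496  0.0943 0.08  ] [0.5371 0.0944 0.08  ] mid [0.5165 0.0943 0.08  ]
V 12 282.5305398139659 353.2554365056546 [0.4963 0.1536 0.08  ] [0.5357 0.1537 0.08  ] mid [0.516  0.1537 0.08  ]
south [0.4583 0.0724 0.012 ] [0.5766 0.0735 0.012 ] nib tip [0.5162 0.1088 0.173 ] V1 top rows [0.5175 0.0983 0.084 ] [0.5175 0.0918 0.084 ]
```

```bash
python3 -m jog '[{"linear":[0.4,0.01,0],"roll":0},{"linear":[0.5,0,0],"roll":0},{"linear":[0.5,0,0],"roll":0},{"linear":[0.5,0,0],"roll":0},{"linear":[0.5,0,0],"roll":0},{"linear":[0,0,0.2],"roll":0},{"linear":[0,0,0.4],"roll":0},{"linear":[0,0,0.4],"roll":0},{"linear":[0,0,0.4],"roll":0},{"linear":[0,0,0.3],"roll":0},{"linear":[0,0,0.1],"roll":0},{"linear":[0,0,0],"roll":0}]'
python3 -m jog '[{"linear":[0,0,0],"roll":0},{"linear":[0,0,0],"roll":0},{"linear":[0,0,0],"roll":0}]'
python3 - <<'E'
from h import *
snap('scene','s5');snap('side','d5')
S,D=load('s5'),load('d5')
print(proj(S,[[.5163,.133,.08]]),proj(D,[[.5163,.133,.08]]))
a=cv2.imread('pics/s5.png')[90:210,330:450]; b=cv2.imread('pics/d5.png')[210:360,255:405]
o=np.hstack([cv2.resize(a,(400,400),interpolation=2),cv2.resize(b,(400,400),interpolation=2)]); cv2.imwrite('pics/c5.png',np.clip(o*1.3,0,255).astype(np.uint8))
E
```

```text
time_s: 12.12
position: [0.5148, 0.131, 0.0811]
tool_rot: [[0.001, 1.0, -0.002], [1.0, -0.001, -0.0], [-0.0, -0.002, -1.0]]
ft_force: [-0.1, 0.1, -0.7]
grip_width: 0.0161
gripper_force: 58.7
time_s: 12.37
position: [0.5153, 0.1321, 0.0829]
tool_rot: [[-0.0, 1.0, 0.002], [1.0, 0.0, -0.0], [-0.0, 0.002, -1.0]]
ft_force: [0.8, 0.2, -0.7]
grip_width: 0.0162
gripper_force: 58.7
[[377.62176458 149.45560369]] [[326.87626075 288.99592071]]
```

View pics/c5.png

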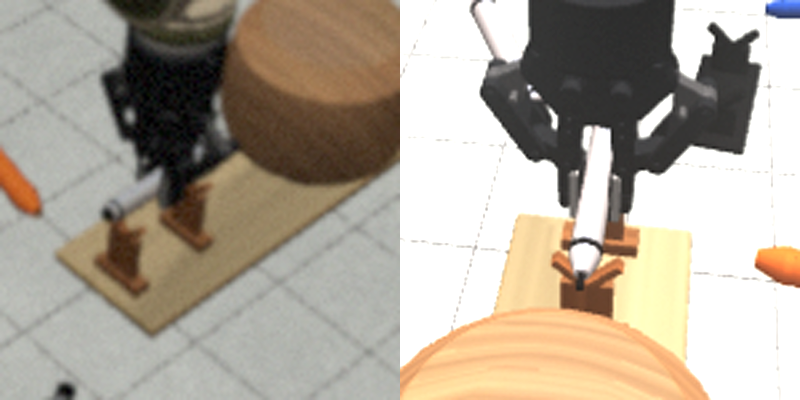

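The marker sits centred above both Vs with the nib toward the crown (right half: nib at (580,282) over the V apex). Lower slowly.

```bash
python3 -m jog '[{"linear":[0,0,0.15],"roll":0},{"linear":[0,0,0.15],"roll":0},{"linear":[0,0,0.1],"roll":0},{"linear":[0,0,0.05],"roll":0},{"linear":[0,0,0],"roll":0},{"linear":[0,0,0],"roll":0}]'
python3 -m jog '[{"linear":[0,0,0.03],"roll":0},{"linear":[0,0,0],"roll":0},{"linear":[0,0,0.02],"roll":0},{"linear":[0,0,0],"roll":0},{"linear":[0,0,0],"roll":0}]'
```

```text
time_s: 12.97
position: [0.5148, 0.1323, 0.0639]
tool_rot: [[-0.0, 1.0, -0.0], [1.0, 0.0, -0.0], [-0.0, -0.0, -1.0]]
ft_force: [-0.0, 0.5, -0.1]
grip_width: 0.016
gripper_force: 58.7
time_s: 13.38
position: [0.515, 0.1323, 0.0622]
tool_rot: [[-0.0, 1.0, 0.0], [1.0, 0.0, -0.0], [-0.0, 0.0, -1.0]]
ft_force: [-0.0, 0.2, -0.6]
grip_width: 0.0161
gripper_force: 58.7
```

```bash
python3 -m jog '[{"linear":[0,0,0.02],"roll":0},{"linear":[0,0,0],"roll":0},{"linear":[0,0,0],"roll":0}]'
python3 -m jog '[{"linear":[0,0,0.02],"roll":0},{"linear":[0,0,0],"roll":0},{"linear":[0,0,0],"roll":0}]'
```

```text
time_s: 13.63
position: [0.5152, 0.1323, 0.0617]
tool_rot: [[-0.001, 1.0, 0.001], [1.0, 0.001, -0.0], [-0.0, 0.001, -1.0]]
ft_force: [0.6, 0.5, 3.7]
grip_width: 0.0164
gripper_force: 59.2
time_s: 13.88
position: [0.5155, 0.1323, 0.0614]
tool_rot: [[-0.001, 1.0, 0.002], [1.0, 0.001, -0.0], [-0.0, 0.002, -1.0]]
ft_force: [-0.4, -0.1, 8.8]
grip_width: 0.0165
gripper_force: 59.9
```

```bash
python3 -m jog '[{"linear":[0,0,-0.02],"roll":0},{"linear":[0,0,0],"roll":0},{"linear":[0,0,0],"roll":0}]' - 20
python3 -m jog '[{"linear":[0,0,0],"roll":0},{"linear":[0,0,0],"roll":0},{"linear":[0,0,0],"roll":0},{"linear":[0,0,0],"roll":0},{"linear":[0,0,0],"roll":0},{"linear":[0,0,0],"roll":0}]' 0.2
python3 -m jog '[{"linear":[0,0,-0.1],"roll":0},{"linear":[0,0,-0.3],"roll":0},{"linear":[0,0,-0.5],"roll":0},{"linear":[0,0,-0.6],"roll":0},{"linear":[0,0,-0.6],"roll":0},{"linear":[0,0,-0.6],"roll":0},{"linear":[0,0,-0.5],"roll":0},{"linear":[0,0,0],"roll":0},{"linear":[0,0,0],"roll":0},{"linear":[0,0,0],"roll":0}]'
python3 - <<'E'
from h import *
snap('wrist','w6');snap('side','d6');W,D=load('w6'),load('d6')
q=[[.5163,.133+d,.08] for d in(-.064,0,.071)]
print(proj(W,q).round(1).tolist(),proj(D,q).round(1).tolist())
a=cv2.imread('pics/w6.png')[0:300,170:470]; b=cv2.imread('pics/d6.png')[235:335,275:375]
o=np.hstack([cv2.resize(a,(400,400)),cv2.resize(b,(400,400),interpolation=2)]); cv2.imwrite('pics/c6.png',np.clip(o*1.3,0,255).astype(np.uint8))
E
```

```text
time_s: 14.13
position: [0.5153, 0.1323, 0.0616]
tool_rot: [[-0.0, 1.0, 0.001], [1.0, 0.0, 0.0], [0.0, 0.001, -1.0]]
ft_force: [2.1, -0.9, 5.0]
grip_width: 0.0162
gripper_force: 59.2
time_s: 14.63
position: [0.5147, 0.1323, 0.0612]
tool_rot: [[-0.0, 1.0, -0.0], [1.0, 0.0, 0.0], [0.0, -0.0, -1.0]]
ft_force: [-1.2, 0.4, -0.0]
grip_width: 0.0514
gripper_force: 0.0
time_s: 15.47
position: [0.5144, 0.1323, 0.1887]
tool_rot: [[-0.0, 1.0, -0.001], [1.0, 0.0, -0.0], [-0.0, -0.001, -1.0]]
ft_force: [0.0, -0.1, 0.6]
grip_width: 0.0512
gripper_force: 0.0
[[318.4, 267.9], [318.6, 193.7], [318.9, 96.6]] [[331.4, 261.7], [326.9, 289.0], [320.8, 325.4]]
```

View pics/c6.png

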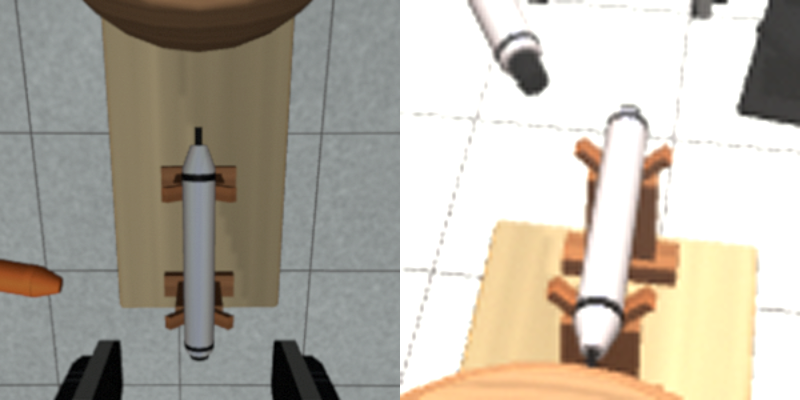

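The marker lies in both Vs. The nib tip is at wrist pixel (318.5,96), against a predicted (318.9,96.6), and the fingers are clear.

```bash
python3 -c "
from rig import env
print(env.close_job())"
```

```text
the job is handed in; nothing more can be done
None
```

The job is handed in, with no verdict returned: the button was pushed against the bench stop to its hard stop, and the marker lies released in both V rests, about centred, nib towards the crown block.

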